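Lock the spreader drone's arm: pin it and snap the cap on

TASK

One front arm of the spreader drone is plugged into its joint, but nothing locks it yet. Take the steel lock pin from the foam insert and push it fully home through the joint's collar and the arm, then press the orange snap cap over the pin head onto the collar until it clicks and carry on until it sits flat on the drone's plate. Finish still holding the cap pressed down firmly, and leave the other things where they are.

Things in the scene. Friction and masses are not known exactly. Their poses are not given: they have to be found in the camera images.
- drone: Spreader drone on skids, fixed. Origin at table height under its centre, z up, x to its rear (away from the robot, yaw up to 0.3 rad). Black round centre, radius 98 mm, top plate's flat top 112 mm up. Four corner joints 115 mm from the centre axis, each with an aluminium collar. Both rear joints are locked under orange caps. Grey battery on top (154 mm up), white puck behind it (190 mm up).
- drone_arm: The arm to be locked, already plugged in, fixed: 26 mm black tube running outward from the drone's front joint on its +y side (the front joint on the -y side has no arm and stays empty). Origin at table height on that joint's axis, x outward along the arm. The motor stands 172 mm out, 156 mm high. Round the joint the plate is flat to 27 mm from the axis; the battery begins over 60 mm away.
- collar_top (a point): Centre of the open top of this joint's collar (upright, 25 mm across, 14 mm high, 126 mm above the table): mouth of the vertical hole for the lock pin, 11.5 mm wide in the collar, 12 mm in the arm's block and lower plate, 46 mm long, open below. Four sprung steel catches stick out of the collar's side, 34 mm across at 6.5 mm above the plate, sloping in to 25 mm across at the top.
- cap_seat (a point): Point on the joint's axis on the plate's top face, 112 mm above the table (14 mm below collar_top): where the cap's underside rests when home. A cap set loosely on the catches stops about 10 mm above it; pushing on takes about 10 to 18 N until the lip has passed the catches, about 4 mm above it; then the force drops with a click and the cap runs down to the plate.
- lock_pin: Loose steel lock pin, about 40 g, upright in a hole of the insert. Origin at the centre of its lower tip, z up along it. Shaft 10 mm across, 48 mm long, tip chamfered to 6 mm; on top a round grip head 14 mm across, 18 mm high, with a red band (66 mm in all). Home, the head's underside rests on the collar's top, the origin 48 mm below collar_top.
- cap: Loose orange snap cap, about 30 g, standing mouth down in a pocket of the insert. Origin at the centre of its underside (the mouth), z up. Ribbed round cup 42 mm across, 37 mm high; mouth 30.4 mm across through an inner lip 2.5 mm high, above it 36 mm across and 34 mm deep, so it fits over the pin head.
- insert: Grey foam insert, fixed, 140 x 210 x 45 mm (its x, y, z). Origin under its centre. Three upright 12 mm holes at x = -35 mm, y = -70, 0, 70 mm, bottom 10 mm above the table; two round 49 mm pockets, floor 35 mm above the table, at x = 30 mm, y = -50, 50 mm. Lock pin in one hole, cap in one pocket, other parts in the rest.
- thumb_screw: Brass screw with a black disc head 22 mm across, 56 mm high, standing in a hole of the insert; not needed. Origin at its lower end.
- spacer: Plain blue plastic rod 10 mm across, 56 mm high, standing in a hole of the insert; not needed. Origin at its lower end.
- motor_cover: Plain black round cover 42 mm across, 24 mm high, in the other pocket of the insert; not needed. Origin at the centre of its underside.
- remote: Black drone remote control, 100 x 170 mm, 55 mm high, lying far to the left; not needed. Origin at the centre of its underside.
- tumbler: Empty drinking glass 68 mm across, 110 mm high, to the left; not needed. Origin at the centre of its underside.
- seed_jar: Closed amber jar with a green lid, 76 mm across, 100 mm high, to the right; not needed. Origin at the centre of its underside.
- driver: Screwdriver with a red handle lying on the table to the right; not needed. Origin under its middle.
There are look-alikes about, which are no part of the job. Leave any blue or green look-alike of the cap alone.

How it is judged (in metres and radians):
On the way, in this order (a step that is already met when the one before it is completed fails the run):
1. the lock pin is fully home: upright in the joint's hole, its head resting on the collar (horizontal distance between lock_pin and collar_top below 0.003 m and z of lock_pin in the frame of collar_top below -0.046 m and angle between lock_pin's own z axis and vertical below 0.07 rad), for 0.2 s.
2. the cap has clicked past the catches and sits flat on the drone's plate over the pin (horizontal distance between cap and cap_seat below 0.003 m and z of cap in the frame of cap_seat below 0.0015 m and angle between cap's own z axis and vertical below 0.06 rad), for 0.2 s.
At the end, for the whole second after the job is handed in: Pin home (within 3 mm of the hole axis, tip 46 mm or more below the collar top, upright within 0.07 rad); cap snapped on (within 1.5 mm of the plate, 3 mm of the axis, tilt under 0.06 rad); fingers still on the cap, pressing it on the drone with over 5 N (all of step 1 and all of step 2 and contact force between the fingers and cap above 2 N and contact force between cap and drone above 5 N); the arm keeps its last pose, push and grip.
It fails at once if another small part in the insert is pulled out or pushed about (more than 15 mm) (distance of any of thumb_screw, spacer, motor_cover from where it was at the start of the episode above 0.015 m).
It fails at once if something else on the table is moved by more than 30 mm (distance of any of remote, tumbler, seed_jar, driver from where it was at the start of the episode above 0.03 m).
It also fails if it takes over 67 s, if anything falls off the work surface, if the arm or the gripper's body presses on something with over 40 N, if the wrist force passes 120 N, or if a joint passes its speed limit or range.

ROBOT

A 6-joint arm with a two-finger parallel gripper is mounted at the origin on the work surface. World frame = base frame: x ahead of the robot, y to its left, z up, the work surface at z = 0. Lengths are in mm, angles in rad, forces in N, time in s.
With the tool pointing down it reaches from about 350 to 975 mm from the base axis. Payload 7.1 kg.
Tool frame: the origin (TCP) lies at the very end of the fingers, on their centre line; the grasp point (between the pads) lies 19 mm behind it; x points along the fingers, y is the direction in which the jaws open and shut, and the axes are right-handed (so a half turn about x gives the same grasp; the last joint's range is limited). The gripper opens to 88 mm and grips with 3 to 60 N. Pads are 20 mm wide; open, the fingers measure 115 mm over their backs; the gripper's body (75 mm by 178 mm) begins 61 mm behind the grasp point.
Start: joints at [-1.192, 0.423, 1.63, -0, 1.089, -0.019], TCP at [242.135, -576.173, 222.675] pointing down, gripper open.
Joint ranges: [-3, 3], [-0.9, 2.11], [0.09, 2.58], [-1.31, 4.45], [0.11, 2.69], [-2.54, 2.54]. Speed limits (rad/s): [2.39, 2.39, 3.01, 3.14, 3.14, 3.14].

INTERFACE

Orientations are given as a rotation vector (axis times angle).
In Python, from workcell import ctrl gives the robot as it stands. The module is installed in compiled form; this text tells all that it offers.
- The arm moves only by the tool carry_out, never from a script. Its argument "commands" is a list of rows, each a list of 6 numbers: the shift along the tool's x, y, z in m, then the turn, a rotation vector about the tool's x, y, z in degrees. In form: [[tx, ty, tz, rx, ry, rz], ...]. A call has 1 to 8 rows; each row shifts and turns the pose as measured when the row begins, along the tool's axes as they then stand; what a row does not reach is not made up. A row lasts 1/8 s, in which the tool goes at most 62.5 mm and 10.7 degrees, less where a joint would pass 70% of its speed; a pose out of reach is approached as far as the arm can. A call with a gripper value outside its range is refused whole. "grip" is the closure, from 0 (fully open) to 1 (shut), set as the call begins (left out, the last holds). The fingers move at their own pace and stop on an object; the grip force is fixed at half the most. Time passes only in rows, so rows that do not move let the fingers close. It gives the time, the measured TCP pose, the force and the opening at its end, in the units of the state.
- ctrl.get_obs(): the state, without advancing time (a new reading comes with each control period).
- ctrl.get_image(name): name is "side" or "top" or "wrist"; returns a dict with "pixels" (420x560x3 uint8, blue, green, red), "intrinsics" (3x3 intrinsics, pixels), "rvec" (rotation vector, rad) and "tvec" (3), from world to camera coordinates, as OpenCV has them. Camera axes: x right, y down, z forward; pixel columns grow to the right and rows downward; lengths in mm; the calibration is good to about 2 mm. The wrist camera is an equidistant fisheye: a pixel r from the principal point sees the ray r / f radians off the axis. A picture is of the moment at which its call begins. There is no depth.
- ctrl.close_job(): hands the job in, once; it reports no verdict.
The state is a dict: "t": time; "qpos": joint angles; "qvel": joint speeds; "joint_torque": joint torques, N m; "ee_pos": TCP position; "orientation": TCP orientation; "ft_force": force on the tool from outside, world axes, zero at the start; "moment": the same for the moment, N m; "width": finger opening in mm.
Only numpy, scipy, OpenCV 4.12 (cv2) and the standard library are available. Lean on these libraries where they do the work, as an engineer would, in place of code of your own. Each camera call takes 0.05 s, during which the arm holds its last target. There are 200 camera calls.

## Working session

There is one attempt and no reset: what is moved stays moved. The work goes in short steps, Python scripts to look and compute and a tool call to move; the robot and the scene stay as the last step left them, time stands still between calls to the robot, and variables do not carry over. Pictures are saved under pics/ and viewed, about 8 in all and at most 12, crops included, and the job is handed in when it is done.

Besides the shell and the picture viewer there is one more tool, called after "Request:" as name(argument=value, ...), one argument or row to a line, values as JSON. carry_out: Moves the arm, as the interface text tells. Its arguments: {"type":"object","properties":{"commands":{"type":"array"},"grip":{"type":"number"}},"required":["commands"]}

```bash
mkdir -p pics; cat > h.py <<'E'
import numpy as np,cv2
from workcell import ctrl
from scipy.spatial.transform import Rotation as R
def cam(n):
    d=ctrl.get_image(n); d['R']=R.from_rotvec(np.ravel(d['rvec'])).as_matrix(); d['t']=np.ravel(d['tvec']); d['K']=np.array(d['intrinsics']); d['n']=n; return d
def ray(d,u,v):
    K=d['K']; x=np.array([(u-K[0,2])/K[0,0],(v-K[1,2])/K[1,1]])
    if d['n']=='wrist':
        th=np.hypot(*x); r=np.r_[x/max(th,1e-9)*np.sin(th),np.cos(th)]
    else: r=np.r_[x,1]
    return -d['R'].T@d['t'], d['R'].T@r
def atz(d,u,v,z):
    c,r=ray(d,u,v); return c+r*(z-c[2])/r[2]
def proj(d,p):
    q=d['R']@np.array(p,float)+d['t']; K=d['K']
    if d['n']=='wrist':
        th=np.arctan2(np.hypot(q[0],q[1]),q[2]); x=q[:2]/np.hypot(q[0],q[1])*th
    else: x=q[:2]/q[2]
    return K[0,0]*x[0]+K[0,2],K[1,1]*x[1]+K[1,2]
E
python3 - <<'E'
from h import *
import pickle
for n in ['side','top','wrist']:
    d=cam(n); pickle.dump(d,open(n+'.pkl','wb')); cv2.imwrite(f'pics/{n}0.png',d['pixels']); print(n,d['K'].round(1).tolist(),(-d['R'].T@d['t']).round(0),d['R'][2].round(2))
o=ctrl.get_obs();print(o)
E
```

```text
side [[412.3, 0.0, 284.3], [0.0, 412.3, 212.3], [0.0, 0.0, 1.0]] [ 430. -910.  873.] [ 0.08  0.76 -0.64]
top [[394.7, 0.0, 274.3], [0.0, 394.7, 209.5], [0.0, 0.0, 1.0]] [ 428.    7. 1226.] [ 0.09  0.01 -1.  ]
wrist [[325.2, 0.0, 277.5], [0.0, 325.2, 202.7], [0.0, 0.0, 1.0]] [ 304. -551.  382.] [-0.23 -0.09 -0.97]
{'t': 0.15, 'qpos': array([-1.19199541e+00,  4.23651385e-01,  1.63049274e+00, -2.63667251e-05,
        1.08861367e+00, -1.89704742e-02]), 'qvel': array([-0.00171108, -0.00082156, -0.00237911, -0.00102475,  0.00056225,
        0.0013827 ]), 'joint_torque': array([ 7.13189074e-04, -5.44982135e+01, -2.73918486e+01,  6.44214498e-02,
        2.04085023e-02, -6.81019606e-05]), 'ee_pos': array([ 241.97876103, -575.79225946,  222.09749463]), 'orientation': array([ 2.00318843,  0.4049706 , -2.0036615 ]), 'ft_force': array([-0.66139046, -0.70269963, -0.0996968 ]), 'moment': array([0.03069437, 0.02186651, 0.03570827]), 'width': 88.127320284731}
```

View pics/top0.png

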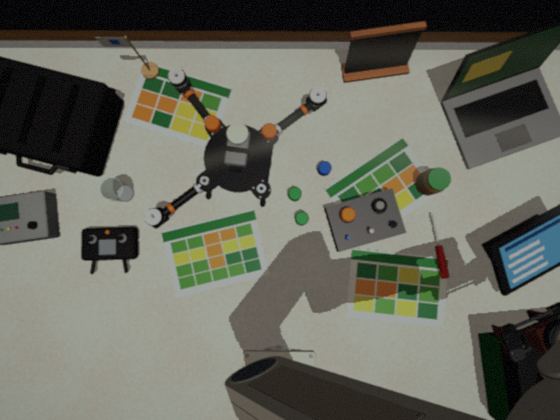

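View pics/side0.png

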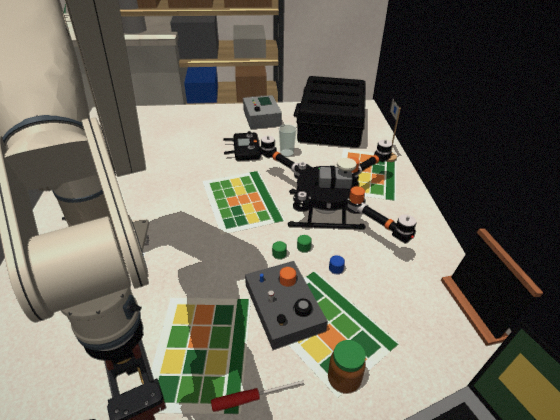

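The top view shows the cap at (348,214), with the holes holding spacer (348,237), pin (371,231) and screw (393,224). The armed front joint is at about (204,182) and its motor at (155,216). I'll enlarge these for accuracy.

```bash
python3 - <<'E'
import pickle
from h import *
d=pickle.load(open('top.pkl','rb'));s=pickle.load(open('side.pkl','rb'))
f=lambda d,x,y,w,h,k:cv2.resize(d['pixels'][y:y+h,x:x+w],None,fx=k,fy=k,interpolation=cv2.INTER_CUBIC)
a=np.hstack([f(d,320,180,100,75,4),f(d,180,150,100,75,4)])
b=np.hstack([f(s,240,255,100,75,4),f(s,280,155,100,75,4)])
cv2.imwrite('pics/c.png',np.clip(np.vstack([a,b])*1.4,0,255).astype(np.uint8))
for nm,u,v,z in [('cap',348,214,72),('cover',379,206,59),('spacer',348,237,66),('pin',371,231,76),('screw',393,224,66),('joint',204,182,126),('motor',155,216,156),('emptyj',262,188,126),('capL',212,124,149),('capR',269,131,149)]: print(nm,atz(d,u,v,z).round(1))
E
```

```text
cap [ 517.  -199.3   72. ]
cover [ 542.6 -293.6   59. ]
spacer [ 449.9 -199.9   66. ]
pin [ 467.8 -265.    76. ]
screw [ 489.2 -332.    66. ]
joint [599.8 215.  126. ]
motor [500.5 340.7 156. ]
emptyj [584.1  51.3 126. ]
capL [760.1 192.3 149. ]
capR [741.2  32.8 149. ]
```

View pics/c.png

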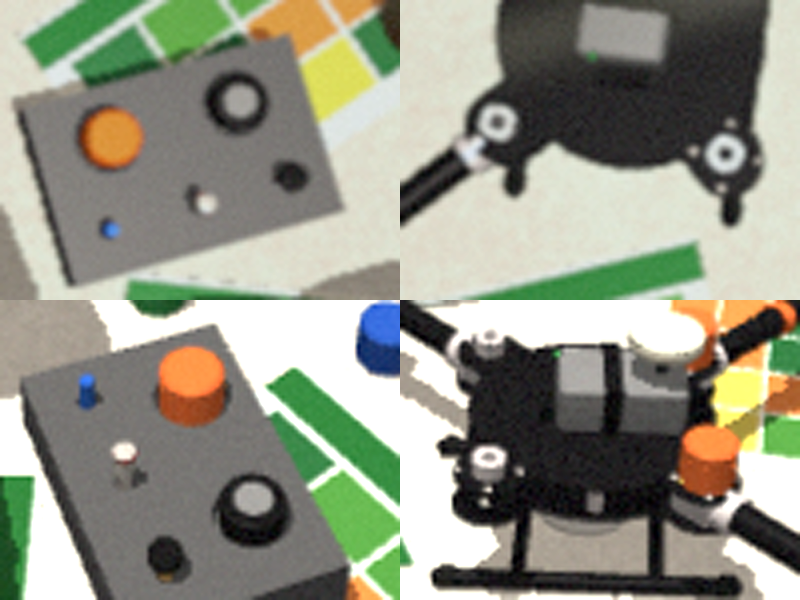

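```bash
cat >> h.py <<'E'
def tri(pts):
    A=np.zeros((3,3));b=np.zeros(3)
    for d,u,v in pts:
        c,r=ray(d,u,v);r/=np.linalg.norm(r);M=np.eye(3)-np.outer(r,r);A+=M;b+=M@c
    return np.linalg.solve(A,b)
def go(p,yaw=None):
    "tool-frame total shift mm + turn deg to reach TCP p, tool down, jaw axis at world angle yaw"
    o=ctrl.get_obs();T=R.from_rotvec(o['orientation']);M=T.as_matrix();cur=np.arctan2(M[1,1],M[0,1])
    if yaw is None: yaw=cur
    e=(yaw-cur+np.pi/2)%np.pi-np.pi/2; y=cur+e
    x=np.array([0,0,-1.]);yy=np.array([np.cos(y),np.sin(y),0]);G=np.c_[x,yy,np.cross(x,yy)]
    print('pos',o['ee_pos'].round(1),'w',round(o['width'],1),'F',o['ft_force'].round(1),'t',o['t'],'q6',o['qpos'][5].round(2))
    print('shift mm',(M.T@(np.array(p)-o['ee_pos'])).round(1),'turn deg',np.degrees(R.from_matrix(M.T@G).as_rotvec()).round(1))
E
python3 - <<'E'
import pickle
from h import *
t=pickle.load(open('top.pkl','rb'));s=pickle.load(open('side.pkl','rb'))
T=lambda x,y,o:(t,o[0]+x/4,o[1]+y/4); 
O=(320,180);Q=(180-100,150)
S=lambda x,y:(s,240+x/4,255+(y-300)/4);S2=lambda x,y:(s,280+(x-400)/4,155+(y-300)/4)
print('pin',tri([T(206,203,O),S(124,452)]), atz(t,320+206/4,180+203/4,76), atz(*S(124,450),76))
print('cap',tri([T(112,137,O),S(191,366)]), atz(t,348,214.25,72), atz(*S(191,366),72))
print('joint',tri([T(498,122,Q),S2(490,338)]), atz(*T(498,122,Q),126),atz(*S2(490,338),126))
print('empty',atz(*T(725,154,Q),126),atz(*S2(490,460),126))
go([468,-264,160],0.29)
E
```

```text
pin [ 469.88758661 -267.23541717   72.89012564] [ 468.50109038 -266.46549018   76.        ] [ 471.11198855 -268.18103353   76.        ]
cap [ 517.71605489 -199.54294723   71.10014632] [ 516.28996688 -199.31902996   72.        ] [ 518.97778669 -200.28518525   72.        ]
joint [606.18599185 214.30206783 122.52731538] [604.06538989 213.69537953 126.        ] [606.94834161 209.35255651 126.        ]
empty [582.63927211  53.3669538  126.        ] [586.38492649  47.73215757 126.        ]
pos [ 242.  -575.8  222.1] w 88.1 F [-0.7 -0.7 -0.1] t 0.15 q6 -0.02
shift mm [  62.3 -199.8 -329.2] turn deg [-83.8  -0.    0.1]
```

Request:
carry_out(
  commands=[
    [0.0,-0.028,-0.047,0,0,0],
    [0.0,-0.028,-0.047,0,0,0],
    [0.0,-0.028,-0.047,0,0,0],
    [0.0,-0.028,-0.047,0,0,0],
    [0.0,-0.028,-0.047,0,0,0],
    [0.0,-0.028,-0.047,0,0,0],
    [0.0,-0.028,-0.047,0,0,0],
    [0,0,0,0,0,0],
  ],
  grip=0.5,
)

```text
t: 1.15
ee_pos: [475.4, -259.1, 220.7]
orientation: [2.005, 0.403, -2.006]
ft_force: [-0.3, -0.6, -0.1]
width: 43.8
```

Request:
carry_out(
  commands=[
    [0,0,0,-10.5,0,0],
    [0,0,0,-10.5,0,0],
    [0,0,0,-10.5,0,0],
    [0,0,0,-10.5,0,0],
    [0,0,0,-10.5,0,0],
    [0,0,0,-10.5,0,0],
    [0,0,0,-10.5,0,0],
    [0,0,0,-10.5,0,0],
  ],
)

```text
t: 2.15
ee_pos: [469.6, -265.1, 219.0]
orientation: [0.966, 1.351, -0.969]
ft_force: [-1.2, 0.8, -0.8]
width: 43.9
```

```bash
python3 - <<'E'
from h import *
go([469.5,-267,130],0.29)
E
```

```text
pos [ 469.6 -265.1  219. ] w 43.9 F [-1.2  0.8 -0.8] t 2.15 q6 -0.86
shift mm [89.  -0.3  2.1] turn deg [ 2.  -0.2  0.3]
```

Request:
carry_out(
  commands=[
    [0.04,0,0.001,2,0,0],
    [0.04,0,0.001,0,0,0],
    [0.009,0,0,0,0,0],
    [0,0,0,0,0,0],
  ],
)

```text
t: 2.65
ee_pos: [468.2, -271.2, 129.2]
orientation: [0.993, 1.335, -0.998]
ft_force: [-1.2, 0.6, -0.5]
width: 44.0
```

```bash
python3 - <<'E'
from h import *
import pickle
go([469.5,-267,62],0.29)
d=cam('wrist');s=cam('side');pickle.dump((d,s),open('w1.pkl','wb'))
for n,p in [('pin',(469.5,-267,76)),('capTop',(517.3,-199.5,72)),('tcp',ctrl.get_obs()['ee_pos'])]: print(n,np.round(proj(d,p)),np.round(proj(s,p)))
a=d['pixels']; b=cv2.resize(s['pixels'][240:345,230:370],(560,420),interpolation=cv2.INTER_CUBIC)
im=np.hstack([a,b]);cv2.imwrite('pics/w1.png',cv2.resize(np.clip(im*1.2,0,255).astype(np.uint8),(800,300)) )
cv2.imwrite('pics/w1a.png',cv2.resize(a,(800,600)))
E
```

```text
pos [ 468.2 -271.2  129.2] w 44.0 F [-1.2  0.6 -0.5] t 2.65 q6 -0.83
shift mm [67.2  2.7 -3.5] turn deg [-0.1 -0.1  0.3]
pin [280. 214.] [270. 292.]
capTop [375. 140.] [287. 271.]
tcp [277. 250.] [270. 279.]
```

View pics/w1a.png

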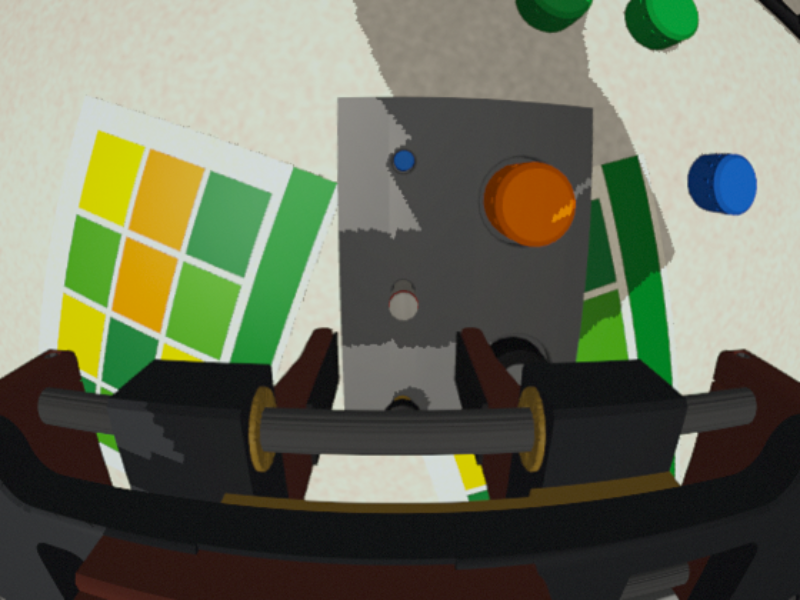

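The wrist view shows the pin head at (282,214) native pixels, against a predicted (280,214), and the cap's top at about (378,144). I'll refine the pin position from this.

```bash
python3 - <<'E'
from h import *
import pickle
d,s=pickle.load(open('w1.pkl','rb'))
print(atz(d,282.1,214.2,76),atz(d,378,144,72))
go([*atz(d,282.1,214.2,76)[:2],62],0.29)
E
```

```text
[ 470.72957174 -266.79732724   76.        ] [ 520.02008055 -201.46958005   72.        ]
pos [ 468.9 -271.2  130.1] w 43.6 F [ 0.8 -0.4  0.8] t 2.75 q6 -0.83
shift mm [68.1  3.2 -3.8] turn deg [-0.1  0.   0.2]
```

Request:
carry_out(
  commands=[
    [0.0,0.003,-0.004,0,0,0],
    [0.03,0,0,0,0,0],
    [0.03,0,0,0,0,0],
    [0.007,0,0,0,0,0],
    [0,0,0,0,0,0],
  ],
)

```text
t: 3.38
ee_pos: [475.4, -268.0, 67.9]
orientation: [0.991, 1.322, -0.994]
ft_force: [-0.5, -0.6, 0.3]
width: 44.0
```

```bash
python3 - <<'E'
from h import *
go([470.5,-267,62],0.29)
E
```

```text
pos [ 475.4 -268.    67.9] w 44.0 F [-0.5 -0.6  0.3] t 3.375 q6 -0.82
shift mm [ 5.9 -4.4 -2.4] turn deg [-0.1  0.5 -0.3]
```

Request:
carry_out(
  commands=[
    [0.006,-0.004,-0.002,0,0,0],
    [0,0,0,0,0,0],
  ],
)

```text
t: 3.62
ee_pos: [471.8, -267.6, 63.4]
orientation: [0.991, 1.319, -0.993]
ft_force: [-0.2, 0.0, -0.3]
width: 44.1
```

```bash
python3 - <<'E'
from h import *
go([470.5,-267,62],0.29)
E
```

```text
pos [ 471.8 -267.6   63.4] w 44.1 F [-0.2  0.  -0.3] t 3.625 q6 -0.82
shift mm [ 1.4 -1.1 -1. ] turn deg [-0.1  0.6 -0.4]
```

Request:
carry_out(
  commands=[
    [0.001,-0.001,-0.001,0,0.5,-0.4],
  ],
)

```text
t: 3.75
ee_pos: [470.7, -267.1, 63.0]
orientation: [0.992, 1.33, -0.995]
ft_force: [0.3, -0.0, 0.1]
width: 44.0
```

Request:
carry_out(
  commands=[
    [0,0,0,0,0,0],
    [0,0,0,0,0,0],
    [0,0,0,0,0,0],
    [0,0,0,0,0,0],
    [0,0,0,0,0,0],
  ],
  grip=1.0,
)

```text
t: 4.38
ee_pos: [471.1, -267.4, 63.4]
orientation: [0.993, 1.329, -0.995]
ft_force: [-0.7, -0.9, -0.2]
width: 13.3
```

```bash
python3 - <<'E'
from h import *
go([470.5,-267,160],0.29)
E
```

```text
pos [ 471.1 -267.4   63.4] w 13.3 F [-0.7 -0.9 -0.2] t 4.375 q6 -0.82
shift mm [-96.6  -0.4  -0.3] turn deg [-0.1  0.2 -0. ]
```

Request:
carry_out(
  commands=[
    [-0.045,0,0,0,0,0],
    [-0.045,0,0,0,0,0],
    [-0.045,0,0,0,0,0],
    [-0.04,0,0,0,0,0],
  ],
)

```text
t: 4.88
ee_pos: [469.1, -265.9, 239.5]
orientation: [0.993, 1.337, -0.996]
ft_force: [0.2, -0.7, -0.2]
width: 13.0
```

```bash
python3 - <<'E'
from h import *
go([604,200,220],0.29)
E
```

```text
pos [ 469.1 -265.9  239.5] w 13.0 F [ 0.2 -0.7 -0.2] t 4.875 q6 -0.82
shift mm [  19.4  262.  -408.1] turn deg [-0.1 -0.2  0.3]
```

Request:
carry_out(
  commands=[
    [0,0.026,-0.041,0,0,0],
    [0,0.026,-0.041,0,0,0],
    [0,0.026,-0.041,0,0,0],
    [0,0.026,-0.041,0,0,0],
    [0,0.026,-0.041,0,0,0],
    [0,0.026,-0.041,0,0,0],
    [0,0.026,-0.041,0,0,0],
    [0,0.026,-0.041,0,0,0],
  ],
)

```text
t: 5.88
ee_pos: [580.1, 114.8, 243.5]
orientation: [0.998, 1.325, -0.999]
ft_force: [-0.2, -0.2, -0.9]
width: 12.9
```

Request:
carry_out(
  commands=[
    [0,0.026,-0.041,0,0,0],
    [0,0.026,-0.041,0,0,0],
    [0,0,0,0,0,0],
  ],
)

```text
t: 6.25
ee_pos: [607.6, 214.2, 242.5]
orientation: [0.995, 1.327, -0.996]
ft_force: [-0.4, -0.7, -1.2]
width: 13.0
```

```bash
python3 - <<'E'
from h import *
import pickle
go([605,214,195],0.29)
d=cam('wrist');s=cam('side');pickle.dump((d,s),open('w2.pkl','wb'))
for n,p in [('coll',(605,214,126)),('tcp',ctrl.get_obs()['ee_pos'])]: print(n,np.round(proj(d,p)),np.round(proj(s,p)))
cv2.imwrite('pics/w2a.png',cv2.resize(d['pixels'],(800,600)))
E
```

```text
pos [607.6 214.2 242.5] w 13.0 F [-0.4 -0.7 -1.2] t 6.25 q6 0.04
shift mm [47.5 -2.6 -0.7] turn deg [-0.2  0.2 -0.1]
coll [273. 197.] [302. 164.]
tcp [273. 253.] [304. 133.]
```

View pics/w2a.png

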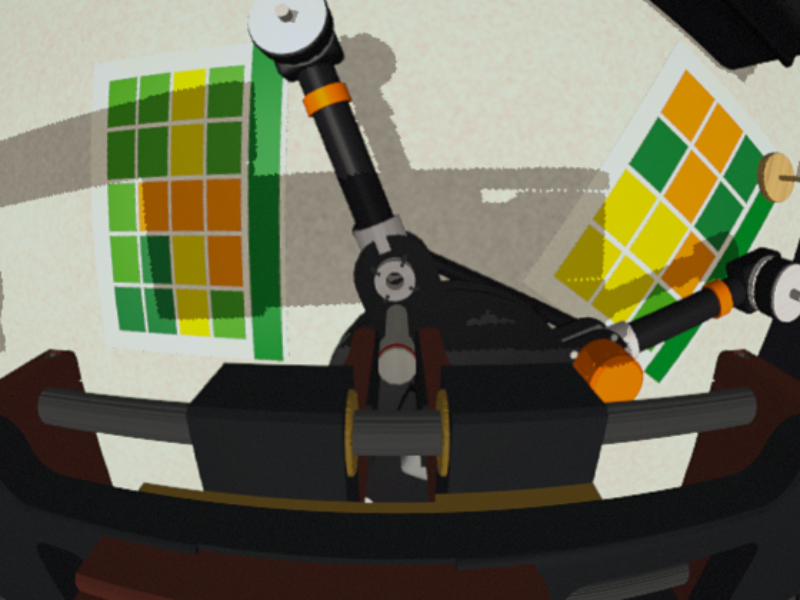

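The collar mouth is at about (276.5,196.7) native pixels, and the pin hangs straight in the grip with its tip at about (277,218).

```bash
python3 - <<'E'
from h import *
import pickle
d,s=pickle.load(open('w2.pkl','rb'))
p=atz(d,276.5,196.7,126);print(p, proj(d,ctrl.get_obs()['ee_pos']-np.array([0,0,53])))
go([*p[:2],185],0.29)
cv2.imwrite('pics/w2b.png',cv2.resize(d['pixels'][170:270,220:340],None,fx=5,fy=5,interpolation=cv2.INTER_CUBIC))
E
```

```text
[607.61647556 214.64172259 126.        ] (np.float64(273.9790885619976), np.float64(222.31131475997898))
pos [606.8 211.3 242.4] w 12.9 F [-0.8 -0.7 -1.1] t 6.35 q6 0.04
shift mm [57.4  1.7 -3.2] turn deg [-0.4  0.2 -0. ]
```

View pics/w2b.png

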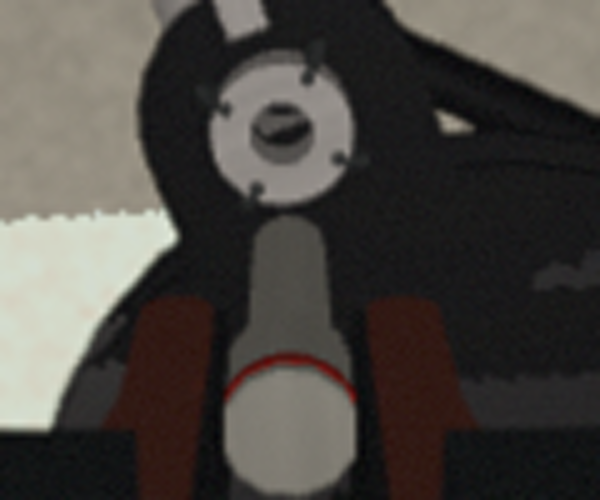

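```bash
python3 - <<'E'
from h import *
import pickle
d,s=pickle.load(open('w2.pkl','rb'))
a=atz(d,276.4,196.6,126);b=atz(d,277.8,217,189.3);o=ctrl.get_obs();M=R.from_rotvec(o['orientation']).as_matrix()
h=atz(d,220+290/5,170+432/5,189.3+66);print(a,b,h,(M.T@(a-b)).round(1))
E
```

```text
[607.50750877 214.70329368 126.        ] [608.26712868 215.69008205 189.3       ] [608.18521761 215.52690746 255.3       ] [63.3 -1.   0.5]
```

Request:
carry_out(
  commands=[
    [0.026,-0.001,0.0,0,0,0],
    [0.026,0,0,0,0,0],
    [0,0,0,0,0,0],
  ],
)

```text
t: 6.72
ee_pos: [605.1, 206.4, 189.9]
orientation: [0.997, 1.325, -1.003]
ft_force: [0.1, 0.6, -0.8]
width: 13.2
```

```bash
python3 - <<'E'
from h import *
import pickle
for i in range(3):
    go([607.5,214.7,185],0.29); d=cam('wrist')
s=cam('side');pickle.dump((d,s),open('w3.pkl','wb'))
a=cv2.resize(d['pixels'][180:280,237:317],None,fx=5,fy=5,interpolation=cv2.INTER_CUBIC)
b=cv2.resize(s['pixels'][120:180,278:326],(400,500),interpolation=cv2.INTER_CUBIC)
cv2.imwrite('pics/w3.png',np.clip(np.hstack([a,b])*1.4,0,255).astype(np.uint8))
E
```

```text
pos [605.1 206.4 189.9] w 13.2 F [ 0.1  0.6 -0.8] t 6.725 q6 0.04
shift mm [ 4.8  4.6 -7.3] turn deg [-0.6  0.3  0. ]
pos [606.  206.7 191.3] w 13.4 F [-0.2 -0.6  0.1] t 6.775 q6 0.04
shift mm [ 6.2  3.6 -7.3] turn deg [-0.6  0.3 -0.1]
pos [606.8 207.3 192.2] w 13.0 F [-0.2  0.2  0.1] t 6.825 q6 0.04
shift mm [ 7.2  2.7 -7. ] turn deg [-0.6  0.3 -0.2]
```

View pics/w3.png

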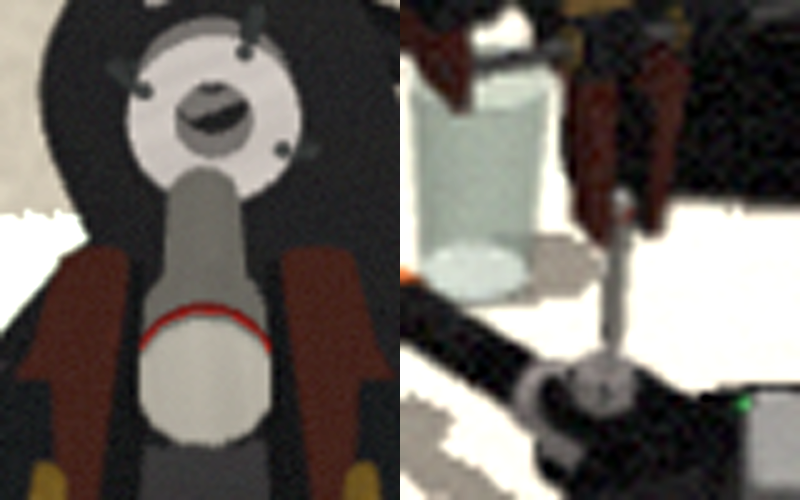

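The pin tip is short of the hole: in the wrist crop the hole is at (214,120) and the tip at about (205,187). The side view confirms it.

```bash
python3 - <<'E'
from h import *
import pickle
d,s=pickle.load(open('w3.pkl','rb'))
o=ctrl.get_obs();M=R.from_rotvec(o['orientation']).as_matrix()
a=atz(d,279.8,204,126);h=atz(d,237+205/5,180+380/5,204.5)
for y in (185,190): 
  b=atz(d,278,180+y/5,138.5);print(a,b,h,(M.T@(a-b)).round(1))
print(M.T@(a-h))
go([607.5,214.7,185],0.29)
E
```

```text
[607.3962821  214.68246513 126.        ] [607.71893511 208.61665541 138.5       ] [607.30423979 208.60955744 204.5       ] [12.5  1.3 -6. ]
[607.3962821  214.68246513 126.        ] [607.91760944 207.92664279 138.5       ] [607.30423979 208.60955744 204.5       ] [12.5  1.3 -6.7]
[78.48099601  1.30374562 -6.17836488]
pos [607.4 208.  193. ] w 12.4 F [ 0.5 -0.3  0.1] t 6.925 q6 0.04
shift mm [ 8.   1.9 -6.4] turn deg [-0.5  0.3 -0.3]
```

Request:
carry_out(
  commands=[
    [0,0.0015,-0.0062,0,0.3,-0.2],
    [0,0,0,0,0,0],
  ],
)

```text
t: 7.18
ee_pos: [608.0, 214.9, 194.9]
orientation: [1.004, 1.327, -0.996]
ft_force: [0.9, 0.7, -0.0]
width: 13.0
```

```bash
python3 - <<'E'
from h import *
go([607.2,214.4,178],0.29)
d=cam('wrist');go([607.2,214.4,178],0.29)
E
```

```text
pos [608.  214.9 194.9] w 13.0 F [ 0.9  0.7 -0. ] t 7.175 q6 0.04
shift mm [16.9 -1.   0.3] turn deg [-0.6 -0.1 -0.3]
pos [608.  214.8 194.8] w 13.1 F [ 0.2  0.5 -0.3] t 7.225 q6 0.04
shift mm [16.8 -0.9  0.2] turn deg [-0.6 -0.  -0.3]
```

Request:
carry_out(
  commands=[
    [0.006,-0.001,0.0003,0,0,-0.3],
    [0.006,0,0,0,0,0],
    [0,0,0,0,0,0],
  ],
)

```text
t: 7.6
ee_pos: [606.8, 214.3, 181.9]
orientation: [1.0, 1.33, -1.0]
ft_force: [-0.3, 0.3, -0.8]
width: 13.1
```

```bash
python3 - <<'E'
from h import *
import pickle
go([607.2,214.4,178],0.29)
d=cam('wrist');s=cam('side');go([607.2,214.4,178],0.29)
pickle.dump((d,s),open('w4.pkl','wb'))
a=cv2.resize(d['pixels'][180:280,237:317],None,fx=5,fy=5,interpolation=cv2.INTER_CUBIC)
b=cv2.resize(s['pixels'][120:180,278:326],(400,500),interpolation=cv2.INTER_CUBIC)
cv2.imwrite('pics/w4.png',np.clip(np.hstack([a,b])*1.4,0,255).astype(np.uint8))
E
```

```text
pos [606.8 214.3 181.9] w 13.1 F [-0.3  0.3 -0.8] t 7.6 q6 0.04
shift mm [ 3.9  0.4 -0. ] turn deg [-0.5 -0.   0.1]
pos [607.1 214.4 182.5] w 12.8 F [ 0.3  0.5 -1.2] t 7.7 q6 0.04
shift mm [ 4.5  0.1 -0. ] turn deg [-0.5 -0.   0. ]
```

View pics/w4.png

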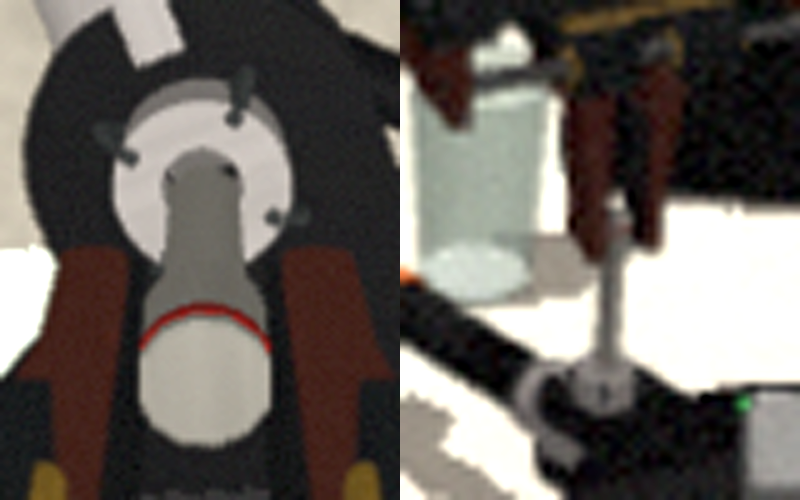

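The pin tip now covers the hole and is centred on the collar (both at x≈203 in the crop). I'll insert it gently.

Request:
carry_out(
  commands=[
    [0.004,0,0,0,0,0],
    [0.004,0,0,0,0,0],
    [0,0,0,0,0,0],
  ],
)

```text
t: 8.07
ee_pos: [607.2, 214.4, 174.0]
orientation: [1.001, 1.33, -1.0]
ft_force: [-1.0, 0.4, -0.6]
width: 12.6
```

```bash
python3 - <<'E'
from h import *
go([607.2,214.4,130],0.29)
E
```

```text
pos [607.2 214.4 174. ] w 12.6 F [-1.   0.4 -0.6] t 8.075 q6 0.04
shift mm [44.  0.  0.] turn deg [-0.5 -0.  -0. ]
```

Request:
carry_out(
  commands=[
    [0.007,0,0,0,0,0],
    [0.007,0,0,0,0,0],
    [0.007,0,0,0,0,0],
    [0.007,0,0,0,0,0],
    [0,0,0,0,0,0],
  ],
)

```text
t: 8.7
ee_pos: [606.8, 214.2, 143.4]
orientation: [1.0, 1.33, -1.0]
ft_force: [0.2, -0.1, -0.9]
width: 13.1
```

```bash
python3 - <<'E'
from h import *
go([607.2,214.4,131],0.29)
E
```

```text
pos [606.8 214.2 143.4] w 13.1 F [ 0.2 -0.1 -0.9] t 8.7 q6 0.04
shift mm [12.4  0.4 -0. ] turn deg [-0.5 -0.   0.1]
```

Request:
carry_out(
  commands=[
    [0.006,0,0,0,0,0],
    [0.004,0,0,0,0,0],
    [0.002,0,0,0,0,0],
    [0.002,0,0,0,0,0],
    [0,0,0,0,0,0],
  ],
)

```text
t: 9.32
ee_pos: [607.2, 214.4, 131.7]
orientation: [1.001, 1.33, -0.999]
ft_force: [-0.4, -1.0, -0.0]
width: 13.1
```

```bash
python3 - <<'E'
from h import *
go([607.2,214.4,131],0.29)
E
```

```text
pos [607.2 214.4 131.7] w 13.1 F [-0.4 -1.  -0. ] t 9.325 q6 0.04
shift mm [ 0.7 -0.   0. ] turn deg [-0.5 -0.  -0. ]
```

Request:
carry_out(
  commands=[
    [0.002,0,0,0,0,0],
    [0.002,0,0,0,0,0],
    [0.001,0,0,0,0,0],
  ],
)

```text
t: 9.7
ee_pos: [607.3, 214.5, 131.3]
orientation: [1.001, 1.329, -0.999]
ft_force: [-3.6, -1.6, 5.2]
width: 13.0
```

The arm stopped at z 131.3 with 5 N, which matches home (expected 131.2). I'll release and lift.

Request:
carry_out(
  commands=[
    [0,0,0,0,0,0],
    [0,0,0,0,0,0],
    [0,0,0,0,0,0],
  ],
  grip=0.5,
)

```text
t: 10.07
ee_pos: [607.9, 214.7, 131.3]
orientation: [1.002, 1.328, -0.998]
ft_force: [-0.4, -0.0, -0.6]
width: 39.6
```

Request:
carry_out(
  commands=[
    [-0.02,0,0,0,0,0],
    [-0.03,0,0,0,0,0],
    [-0.04,0,0,0,0,0],
    [0,0,0,0,0,0],
  ],
  grip=0.25,
)

```text
t: 10.58
ee_pos: [608.5, 214.8, 227.1]
orientation: [1.003, 1.327, -0.997]
ft_force: [0.1, -0.3, 0.2]
width: 65.9
```

```bash
python3 - <<'E'
from h import *
import pickle
d=cam('wrist');s=cam('side')
pickle.dump((d,s),open('w5.pkl','wb'))
a=cv2.resize(d['pixels'][160:260,237:317],None,fx=5,fy=5,interpolation=cv2.INTER_CUBIC)
b=cv2.resize(s['pixels'][120:180,278:326],(400,500),interpolation=cv2.INTER_CUBIC)
cv2.imwrite('pics/w5.png',np.clip(np.hstack([a,b])*1.4,0,255).astype(np.uint8))
print(np.array(proj(d,[607.4,214.7,144]))-[237,160])
go([519.5,-200.5,200],0.29)
E
```

```text
[37.75177087 47.42774564]
pos [606.4 214.1 223.4] w 65.9 F [0.5 0.5 0.3] t 10.675 q6 0.04
shift mm [  23.5 -198.3  374.3] turn deg [-0.5 -0.   0.1]
```

View pics/w5.png

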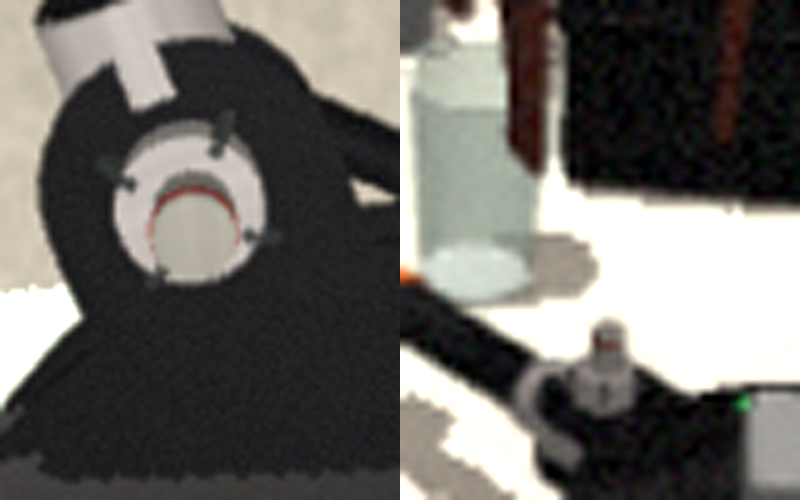

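The pin is home and its head centre is within 1 px of prediction. Next is the cap.

Request:
carry_out(
  commands=[
    [0,-0.022,0.0415,0,0,0],
    [0,-0.022,0.0415,0,0,0],
    [0,-0.022,0.0415,0,0,0],
    [0,-0.022,0.0415,0,0,0],
    [0,-0.022,0.0415,0,0,0],
    [0,-0.022,0.0415,0,0,0],
    [0,-0.022,0.0415,0,0,0],
    [0,-0.022,0.0415,0,0,0],
  ],
  grip=0.3,
)

```text
t: 11.68
ee_pos: [521.8, -161.3, 215.3]
orientation: [0.989, 1.347, -1.006]
ft_force: [0.3, 0.5, -0.4]
width: 61.4
```

Request:
carry_out(
  commands=[
    [0,-0.022,0.0415,0,0,0],
    [0,0,0,0,0,0],
  ],
)

```text
t: 11.92
ee_pos: [509.9, -210.7, 213.3]
orientation: [0.992, 1.349, -1.01]
ft_force: [0.1, 0.5, 0.6]
width: 61.5
```

```bash
python3 - <<'E'
from h import *
go([519.5,-200.5,140],0.29)
E
```

```text
pos [ 509.9 -210.7  213.3] w 61.5 F [0.1 0.5 0.6] t 11.925 q6 -0.69
shift mm [73.1 13.6 -6.5] turn deg [-0.4 -0.5  1.2]
```

Request:
carry_out(
  commands=[
    [0.035,0.007,-0.0035,0,-0.5,1.2],
    [0.035,0.006,-0.003,0,0,0],
    [0,0,0,0,0,0],
  ],
)

```text
t: 12.3
ee_pos: [519.0, -198.4, 140.1]
orientation: [1.0, 1.332, -0.999]
ft_force: [-0.2, 0.6, -0.0]
width: 61.4
```

```bash
python3 - <<'E'
from h import *
import pickle
for i in range(2):
    go([519.5,-200.5,100],0.29); d=cam('wrist')
pickle.dump(d,open('w6.pkl','wb'))
print(np.array(proj(d,(519.5,-200.5,72))))
hsv=cv2.cvtColor(d['pixels'],cv2.COLOR_BGR2HSV)
m=cv2.inRange(hsv,(4,150,90),(16,255,255)); n,l,st,c=cv2.connectedComponentsWithStats(m); print([(st[i].tolist(),c[i].round(1).tolist()) for i in range(1,n) if st[i][4]>150])
cv2.imwrite('pics/w6.png',np.clip(cv2.resize(d['pixels'][150:290,190:370],(720,560),interpolation=cv2.INTER_CUBIC)*1.3,0,255).astype(np.uint8))
E
```

```text
pos [ 519.  -198.4  140.1] w 61.4 F [-0.2  0.6 -0. ] t 12.3 q6 -0.67
shift mm [40.1 -0.   2.3] turn deg [-0.5 -0.1  0. ]
pos [ 519.8 -198.9  141.6] w 61.4 F [0.2 0.  0.3] t 12.35 q6 -0.67
shift mm [41.6 -0.8  1.5] turn deg [-0.5 -0.  -0.1]
[275.31826322 214.40240762]
[([247, 179, 56, 61, 2666], [274.8, 209.5])]
```

View pics/w6.png

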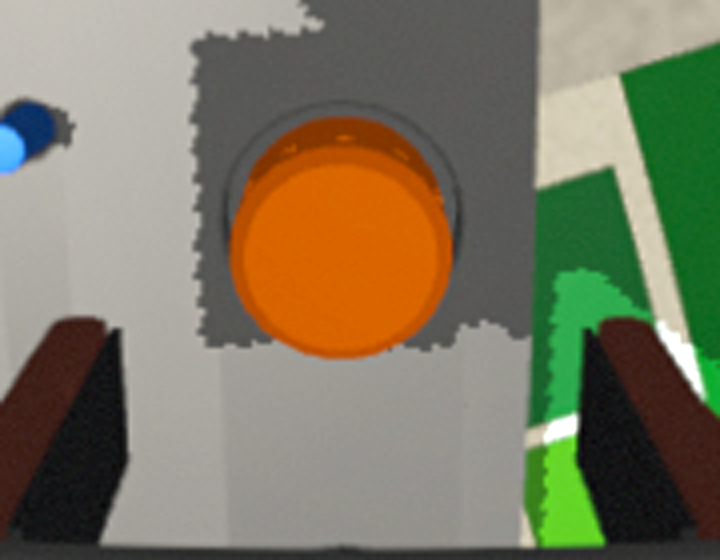

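The cap's top centre is at (275.3,213) native pixels, within about 1 mm of the estimate, and the jaws are clear of it on both sides.

```bash
python3 - <<'E'
from h import *
import pickle
d=pickle.load(open('w6.pkl','rb'));p=atz(d,275.25,213,72);print(p)
go([*p[:2],51],0.29)
E
```

```text
[ 519.15525134 -199.48316451   72.        ]
pos [ 520.7 -199.5  142.8] w 61.3 F [0.5 0.7 1.6] t 12.4 q6 -0.67
shift mm [91.8 -1.8 -0.5] turn deg [-0.5  0.1 -0.2]
```

Request:
carry_out(
  commands=[
    [0.025,-0.0015,0.0,0,0,0],
    [0.025,0,0,0,0,0],
    [0.02,0,0,0,0,0],
    [0,0,0,0,0,0],
  ],
)

```text
t: 12.9
ee_pos: [524.2, -200.6, 77.9]
orientation: [1.0, 1.317, -0.992]
ft_force: [0.0, -0.8, 0.1]
width: 61.7
```

```bash
python3 - <<'E'
from h import *
go([519.2,-199.5,51],0.29)
E
```

```text
pos [ 524.2 -200.6   77.9] w 61.7 F [ 0.  -0.8  0.1] t 12.9 q6 -0.67
shift mm [26.9 -4.8 -2.7] turn deg [-0.4  0.4 -0.6]
```

Request:
carry_out(
  commands=[
    [0,-0.0048,-0.0027,0,0.4,-0.6],
    [0.01,0,0,0,0,0],
    [0.01,0,0,0,0,0],
    [0,0,0,0,0,0],
  ],
)

```text
t: 13.4
ee_pos: [520.7, -200.0, 60.3]
orientation: [0.998, 1.325, -0.996]
ft_force: [0.1, 0.3, -1.0]
width: 61.6
```

```bash
python3 - <<'E'
from h import *
go([519.2,-199.5,51],0.29)
E
```

```text
pos [ 520.7 -200.    60.3] w 61.6 F [ 0.1  0.3 -1. ] t 13.4 q6 -0.67
shift mm [ 9.3 -1.4 -0.9] turn deg [-0.4  0.2 -0.3]
```

Request:
carry_out(
  commands=[
    [0.005,-0.0015,-0.001,0,0.2,-0.3],
    [0.004,0,0,0,0,0],
    [0,0,0,0,0,0],
  ],
)

```text
t: 13.78
ee_pos: [518.9, -199.4, 50.5]
orientation: [0.997, 1.332, -0.999]
ft_force: [0.9, 0.4, -0.5]
width: 61.1
```

Request:
carry_out(
  commands=[
    [0,0,0,0,0,0],
    [0,0,0,0,0,0],
    [0,0,0,0,0,0],
    [0,0,0,0,0,0],
  ],
  grip=1.0,
)

```text
t: 14.28
ee_pos: [519.1, -199.5, 50.8]
orientation: [0.997, 1.331, -0.998]
ft_force: [-0.3, 0.1, -0.5]
width: 42.1
```

```bash
python3 - <<'E'
from h import *
go([519.2,-199.5,51],0.29)
E
```

```text
pos [ 519.1 -199.5   50.8] w 42.1 F [-0.3  0.1 -0.5] t 14.275 q6 -0.67
shift mm [-0.2  0.1  0. ] turn deg [-0.4 -0.   0.1]
```

Request:
carry_out(
  commands=[
    [-0.03,0,0,0,0,0],
    [-0.05,0,0,0,0,0],
    [-0.05,0,0,0,0,0],
    [-0.05,0,0,0,0,0],
  ],
)

```text
t: 14.78
ee_pos: [516.7, -198.5, 231.5]
orientation: [0.997, 1.341, -1.002]
ft_force: [1.3, 0.1, -1.0]
width: 42.5
```

Request:
carry_out(
  commands=[
    [0,0.022,-0.0415,0,0,0],
    [0,0.022,-0.0415,0,0,0],
    [0,0.022,-0.0415,0,0,0],
    [0,0.022,-0.0415,0,0,0],
    [0,0.022,-0.0415,0,0,0],
    [0,0.022,-0.0415,0,0,0],
    [0,0.022,-0.0415,0,0,0],
    [0,0.022,-0.0415,0,0,0],
  ],
)

```text
t: 15.78
ee_pos: [598.0, 176.4, 238.5]
orientation: [1.003, 1.326, -1.001]
ft_force: [0.5, 0.1, -0.7]
width: 42.6
```

Request:
carry_out(
  commands=[
    [0,0,0,0,0,0],
    [0,0,0,0,0,0],
  ],
)

```text
t: 16.02
ee_pos: [597.7, 179.0, 238.0]
orientation: [1.0, 1.328, -0.998]
ft_force: [-0.4, 0.0, -0.6]
width: 42.2
```

```bash
python3 - <<'E'
from h import *
go([607.3,214.6,180],0.29)
E
```

```text
pos [597.7 179.  238. ] w 42.2 F [-0.4  0.  -0.6] t 16.025 q6 -0.01
shift mm [ 58.   19.  -31.6] turn deg [-0.5  0.  -0.1]
```

Request:
carry_out(
  commands=[
    [0,0.019,-0.0316,0,0,0],
    [0.03,0,0,0,0,0],
    [0.025,0,0,0,0,0],
    [0,0,0,0,0,0],
  ],
)

```text
t: 16.52
ee_pos: [607.5, 210.1, 182.6]
orientation: [1.004, 1.325, -1.003]
ft_force: [0.7, -1.3, -0.3]
width: 42.4
```

```bash
python3 - <<'E'
from h import *
go([607.3,214.6,165],0.29)
E
```

```text
pos [607.5 210.1 182.6] w 42.4 F [ 0.7 -1.3 -0.3] t 16.525 q6 0.04
shift mm [17.6  1.  -4.5] turn deg [-0.8  0.1 -0.1]
```

Request:
carry_out(
  commands=[
    [0,0.001,-0.0045,0,0,0],
    [0.007,0,0,0,0,0],
    [0.006,0,0,0,0,0],
    [0,0,0,0,0,0],
  ],
)

```text
t: 17.02
ee_pos: [608.8, 213.7, 172.0]
orientation: [1.008, 1.322, -1.001]
ft_force: [0.1, 0.1, -1.1]
width: 42.0
```

```bash
python3 - <<'E'
from h import *
import pickle
go([607.3,214.6,165],0.29)
d=cam('wrist');s=cam('side');go([607.3,214.6,165],0.29)
pickle.dump((d,s),open('w7.pkl','wb'))
z=ctrl.get_obs()['ee_pos'][2]
for n,p in [('captop',(607.4,214.7,z+21.2)),('capbot',(607.4,214.7,z-15.8)),('coll',(607.4,214.7,126))]: print(n,np.round(proj(d,p),1),(np.array(proj(s,p))-[272,105])*8)
a=cv2.resize(d['pixels'][160:280,229:325],None,fx=4.17,fy=4.17,interpolation=cv2.INTER_CUBIC)
b=cv2.resize(s['pixels'][105:167,272:322],None,fx=8,fy=8,interpolation=cv2.INTER_CUBIC)
b=cv2.copyMakeBorder(b,0,a.shape[0]-b.shape[0],0,0,0)
cv2.imwrite('pics/w7.png',np.clip(np.hstack([a,b])*1.4,0,255).astype(np.uint8))
E
```

```text
pos [608.8 213.7 172. ] w 42.0 F [ 0.1  0.1 -1.1] t 17.025 q6 0.05
shift mm [ 7.  -1.2 -1.3] turn deg [-0.9  0.1 -0.3]
pos [609.1 213.8 172.4] w 42.4 F [-0.2 -0.3  0.2] t 17.125 q6 0.05
shift mm [ 7.4 -1.5 -1.2] turn deg [-0.9  0.1 -0.4]
captop [274.  263.5] [251.17696624 325.29141826]
capbot [274.2 236.1] [246.88287496 404.95540774]
coll [274.4 220.2] [243.44596692 468.71693216]
```

View pics/w7.png

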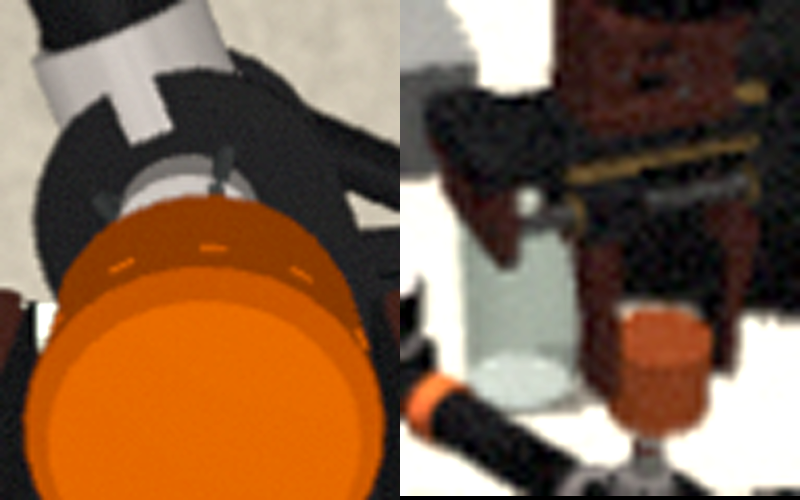

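The cap is about 2 mm to the right of the collar axis in the wrist view: cap at x≈278.2, collar at 274.6. That agrees with the TCP reading (1.5 mm), so I'll correct it.

Request:
carry_out(
  commands=[
    [0,-0.0016,-0.0012,0,0.1,-0.4],
    [0,0,0,0,0,0],
  ],
)

```text
t: 17.38
ee_pos: [607.2, 214.7, 172.7]
orientation: [1.005, 1.327, -1.005]
ft_force: [0.2, 0.3, 1.1]
width: 41.7
```

```bash
python3 - <<'E'
from h import *
go([607.3,214.6,140],0.29)
E
```

```text
pos [607.2 214.7 172.7] w 41.7 F [0.2 0.3 1.1] t 17.375 q6 0.05
shift mm [32.7  0.1  0.2] turn deg [-0.9 -0.   0. ]
```

Request:
carry_out(
  commands=[
    [0.006,0,0,0,0,0],
    [0.006,0,0,0,0,0],
    [0.006,0,0,0,0,0],
    [0.006,0,0,0,0,0],
    [0,0,0,0,0,0],
  ],
)

```text
t: 18.0
ee_pos: [606.8, 214.7, 146.4]
orientation: [1.004, 1.328, -1.006]
ft_force: [-0.6, 0.9, -0.3]
width: 42.4
```

```bash
python3 - <<'E'
from h import *
go([607.3,214.6,138],0.29)
E
```

```text
pos [606.8 214.7 146.4] w 42.4 F [-0.6  0.9 -0.3] t 18.0 q6 0.05
shift mm [8.4 0.5 0.2] turn deg [-0.9 -0.   0.1]
```

Request:
carry_out(
  commands=[
    [0.003,0.0005,0,0,0,0],
    [0.003,0,0,0,0,0],
    [0.003,0,0,0,0,0],
    [0,0,0,0,0,0],
  ],
)

```text
t: 18.5
ee_pos: [607.1, 215.0, 137.1]
orientation: [1.005, 1.329, -1.006]
ft_force: [-0.3, 1.4, 0.2]
width: 42.3
```

Request:
carry_out(
  commands=[
    [0.004,0,0,0,0,0],
  ],
)

```text
t: 18.62
ee_pos: [607.5, 215.3, 134.3]
orientation: [1.005, 1.328, -1.005]
ft_force: [-4.9, -3.7, 20.6]
width: 42.3
```

```bash
python3 - <<'E'
from h import *
go([607.3,214.6,128],0.29)
E
```

```text
pos [607.5 215.3 134.3] w 42.3 F [-4.9 -3.7 20.6] t 18.625 q6 0.05
shift mm [ 6.3 -0.4  0.6] turn deg [-0.9 -0.1  0. ]
```

Request:
carry_out(
  commands=[
    [0.004,0,0,0,0,0],
  ],
)

```text
t: 18.75
ee_pos: [607.5, 215.4, 130.9]
orientation: [1.006, 1.328, -1.005]
ft_force: [-2.7, 0.6, -2.1]
width: 42.5
```

Request:
carry_out(
  commands=[
    [0.004,0,0,0,0,0],
  ],
)

```text
t: 18.88
ee_pos: [607.2, 215.4, 127.4]
orientation: [1.005, 1.328, -1.005]
ft_force: [-12.2, -2.8, 30.3]
width: 42.4
```

Request:
carry_out(
  commands=[
    [0.003,0,0,0,0,0],
  ],
)

```text
t: 19.0
ee_pos: [607.2, 215.4, 127.3]
orientation: [1.005, 1.328, -1.005]
ft_force: [-14.2, -5.2, 38.2]
width: 42.4
```

The force dropped with a click at z≈131, then the cap hit the plate at 127.4 (expected 127.8). I'll ease to a moderate push and check.

Request:
carry_out(
  commands=[
    [0.002,0,0,0,0,0],
    [0.002,0,0,0,0,0],
    [0.002,0,0,0,0,0],
  ],
)

```text
t: 19.38
ee_pos: [607.2, 215.4, 127.5]
orientation: [1.005, 1.328, -1.004]
ft_force: [-8.6, -0.6, 18.1]
width: 42.2
```

```bash
python3 - <<'E'
from h import *
import pickle
go([607.3,214.6,128],0.29)
d=cam('wrist');s=cam('side')
for i in range(6): cam('top')
go([607.3,214.6,128],0.29)
for n,p in [('captop',(607.4,214.7,149)),('capbot',(607.4,214.7,112))]: print(n,(np.array(proj(d,p))-[229,160])*4.17,(np.array(proj(s,p))-[272,125])*8)
a=cv2.resize(d['pixels'][160:280,229:325],None,fx=4.17,fy=4.17,interpolation=cv2.INTER_CUBIC)
b=cv2.resize(s['pixels'][125:187,272:322],None,fx=8,fy=8,interpolation=cv2.INTER_CUBIC)
b=cv2.copyMakeBorder(b,0,a.shape[0]-b.shape[0],0,0,0)
cv2.imwrite('pics/w8.png',np.clip(np.hstack([a,b])*1.4,0,255).astype(np.uint8))
E
```

```text
pos [607.2 215.4 127.5] w 42.2 F [-8.6 -0.6 18.1] t 19.375 q6 0.05
shift mm [-0.5 -0.1  0.8] turn deg [-0.9 -0.1  0. ]
pos [607.2 215.4 127.5] w 42.3 F [-7.7 -1.3 18. ] t 19.775 q6 0.05
shift mm [-0.5 -0.1  0.8] turn deg [-0.9 -0.1  0. ]
captop [195.75751858 447.40186164] [246.01973167 260.96844363]
capbot [196.8270571  331.69424461] [241.9067916  337.27171564]
```

View pics/w8.png

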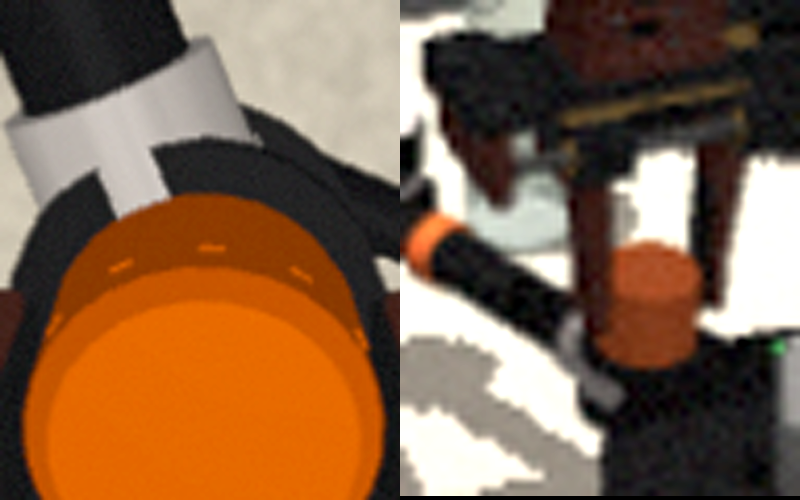

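The cap sits flat on the plate (side view) and the push is steady at 18 N. Handing in.

```bash
python3 -c "
from workcell import ctrl
print(ctrl.close_job())"
```

```text
the job is handed in; nothing more can be done
None
```

The lock pin is home in the joint and the orange cap is snapped on flat over it. I handed the job in at about 20 s with the fingers still pressing the cap down; no verdict is reported.

- **Pin:** it went into the hole without resistance. It stopped with about 5 N at tool height 131.3 mm, against 131.2 mm expected for home. After release, the wrist image showed its head within 1 px of the predicted position.
- **Cap:** the push rose to about 21 N, fell off with the click, and the cap then met the plate at tool height 127.4 mm (127.8 mm expected). The side image shows it upright and flush with the plate.
- **Final hold:** the push was steady at about 18 N over the last 0.4 s, with the jaws closed on the cap at 42 mm.

**Small disagreements:**
- The push peaked briefly at 38 N when the cap met the plate, and about 8 N of sideways force remained at the end.
- The last wrist view put the cap about 1 mm off the collar axis. That is within the 2 mm calibration error and the 3 mm allowed.

I did not check the other parts again at the end, but nothing indicated that any of them was touched.

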